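Fit a fresh filter cartridge in a bench dust extractor

ROBOT

A 6-joint arm with a two-finger parallel gripper is mounted at the origin on a cart in front of the work surface, level with it; the furniture and walls round the work are solid. World frame = base frame: x ahead of the robot, y to its left, z up, the work surface at z = 0. Lengths are in m, angles in rad, forces in N, time in s.
With the tool pointing down it reaches from about 0.35 to 0.975 m from the base axis. Payload 4.9 kg.
Tool frame: the origin (TCP) lies midway between the tips of the shut fingers; the grasp point (between the pads) lies 19 mm behind it; z points along the fingers, y is the direction in which the jaws open and shut (so a half turn about z gives the same grasp; the last joint's range is limited). The gripper opens to 85 mm and grips with 20 to 120 N. Pads are 22 mm wide; open, the fingers measure 114 mm over their backs; the gripper's body (76 mm by 85 mm) begins 54 mm behind the grasp point. The pads swing forward as they close: fully open they stand 13 mm farther back than shut.
Start: joints at [0.983, 0.053, 1.613, -0, 1.476, -0.119], TCP at [0.282, 0.558, 0.231] pointing down, gripper open.
Joint ranges: [-3.01, 3.01], [-1.01, 2.22], [0.06, 2.58], [-1.02, 4.17], [0.09, 2.62], [-3.14, 3.14]. Speed limits (rad/s): [2.57, 2.57, 3.14, 3.14, 3.14, 3.14].

INTERFACE

Orientations are given as a rotation vector (axis times angle).
In Python, from station import ctrl gives the robot as it stands.
- The arm moves only by the tool play_rows, never from a script. Its argument "motion" is a list that holds one entry, the list of rows, each a list of 7 numbers: the closure, from -1 (fully open) to 1 (shut), then the shift along the tool's x, y, z in cm, then the turn, a rotation vector about the tool's x, y, z in degrees. A call has 1 to 20 rows; each row is the pose to reach, as a shift and turn from the pose measured when the call began, along the tool's axes at that moment; what a row does not reach only later rows make up. A row lasts 1/8 s, in which the tool goes at most 62.5 mm and 10.7 degrees, less where a joint would pass 70% of its speed; a pose out of reach is approached as far as the arm can. A call with a gripper value outside its range is refused whole. The fingers move at their own pace and stop on an object; "newtons" is the grip in N (left out, the last holds). Time passes only in rows, so rows that repeat a pose let the fingers close. It gives the time, the measured TCP pose, the force and the opening at its end, in the units of the state.
- ctrl.get_obs(): the state, without advancing time (a new reading comes with each control period).
- ctrl.get_image(name): name is "scene" or "top"; returns a dict with "color" (480x640x3 uint8, red, green, blue), "mtx" (3x3 intrinsics, pixels), "D" ([k1, k2, p1, p2, k3] as OpenCV has them; the pictures are not rectified), "T" (4x4, takes a point from camera to world coordinates). Camera axes: x right, y up, looking along -z (the intrinsics and any distortion apply to the point x, -y, -z); pixel columns grow to the right and rows downward; lengths in m; the calibration is good to about 2 mm. A picture is of the moment at which its call begins. There is no depth.
- ctrl.finish_job(): hands the job in, once; it reports no verdict.
The state is a dict: "t": time; "q": joint angles; "dq": joint speeds; "effort": joint torques, N m; "tool_pos": TCP position; "tool_rot": TCP orientation; "contact_force": force on the tool from outside, world axes, zero at the start; "wrist_torque": the same for the moment, N m; "opening": finger opening in m.
Only numpy, scipy, OpenCV 4.12 (cv2) and the standard library are available. Lean on these libraries where they do the work, as an engineer would, in place of code of your own. Each camera call takes 0.05 s, during which the arm holds its last target.

TASK

Please fit the fresh filter to the bench dust extractor: slide the round cartridge across the top, without lifting it off, so that it drops into the intake mouth and lies flat on its seat; then set the blue retaining ring into the mouth over it and screw it clockwise (seen from above) as far as it will go. Let go, and do not knock the pill bottle, the red-lidded pot or the tape about.

Things in the scene. Friction and masses are not known exactly. Their poses are not given: they have to be found in the camera images.
- extractor: Bench dust extractor: heavy white housing with flat grey top, fixed, 187 (x) x 327 (y) x 75 mm high. Origin: centre of its underside; z up; switch and slots on its front (-x). The round intake mouth is in the top, 75 mm from the housing's centre towards its -y end; the other half of the top is plain, level with the mouth's edge.
- mouth (a point): Centre of the intake mouth, level with the extractor's top, same axes. The mouth is 101 mm wide at its bevelled edge, 91 mm just below; an 88 mm well begins 13 mm down. Under the edge a ramp leads 70 degrees clockwise (from above) from each of two notches to a stop: 11 degrees free, then it draws the ring down 2 mm against about 0.3 N m, and it stays put when let go. Counter-clockwise is blocked.
- notch (a point): In the middle of one notch of the mouth's edge, at top level, 51 mm from the mouth's centre; the other notch is opposite. Seen from above they lie 160 and 340 degrees counter-clockwise from the extractor's +x. Each is 19 mm wide, 10 mm deep radially, and lets a lug of the ring down through the edge.
- home_mark (a point): One of two blue lines on the top, 63 mm from the mouth's centre, along the extractor's x axis through the mouth: the ring's grip bar points at them when screwed home. Two white dots (70 degrees counter-clockwise of the lines) are where the bar points when the ring is dropped in.
- seat (a point): Centre of the upper face of the black rubber gasket in the well, the cartridge's seat (a steel support grid fills its middle, level with it), 26 mm below the top. It is springy: hardly sags under cartridge and ring, and gives about 2 mm more under some 5 N as the ring is screwed home.
- cartridge: Round filter cartridge, rigid charcoal frame, white pleats: 84 mm across, 14 mm thick, 0.12 kg; origin at the centre of its underside, z up. Starts on the plain half of the extractor's top; push it by the rim. It tips into the mouth front edge first. Seated, its upper face is 12 mm below the top, play 2 mm all round; if crooked, a light press on its high side drops it in.
- ring: Blue retaining ring, 0.12 kg, 86 mm outside, 57 mm opening, 12 mm high; origin: centre of underside, z up; both ends alike. Grip bar along its x, 80 long, 12 wide, up to 34 mm above the underside. Round lugs 6 mm thick, 3.5 mm above the underside, stick out along +-y to 53 mm from the axis. Starts flat on the worktop. Dropped in, its underside is 12 mm below the top; screwed home, 14 mm.
- pill_bottle: White plastic pill bottle, 42 mm across, 104 mm high, origin at its underside; a bystander.
- red_pot: Round pot with a red lid, 70 mm across, 37 mm high, origin at its underside; a bystander.
- tape: Roll holder of white tape with green flanges, 60 mm across, 73 mm high, origin at its underside; a bystander.
There are look-alikes about, which are no part of the job. Of the things that look like the cartridge, the middle-sized one is meant.

How it is judged:
By the outcome, as a careful person would: the job done as asked, in the order asked, and still so for the second after the job is handed in, with the robot touching nothing.
It also fails if it takes over 61 s, if anything falls off the work surface, if the arm or the gripper's body presses on something with over 40 N, if the wrist force passes 120 N, or if a joint passes its speed limit or range.

## Working session

There is one attempt and no reset: what is moved stays moved. The work goes in short steps, Python scripts to look and compute and a tool call to move; the robot and the scene stay as the last step left them, time stands still between calls to the robot, and variables do not carry over. Pictures are saved under pics/ and viewed, and the job is handed in when it is done.

Besides the shell and the picture viewer there is one more tool, called after "Call:" as a command line: name --argument value ..., lists and objects as JSON in quotes. play_rows: Moves the arm, as the interface text tells. Its arguments: {"type":"object","properties":{"motion":{"type":"array"},"newtons":{"type":"number"}},"required":["motion"]}

```bash
mkdir -p pics; ls
cat > h.py <<'E'
import numpy as np, cv2
from scipy.spatial.transform import Rotation as R
from station import ctrl
def grab(name,fn):
    im=ctrl.get_image(name); cv2.imwrite(fn,im["color"][:,:,::-1]); np.savez(fn.replace('.png','.npz'),mtx=im["mtx"],D=im["D"],T=im["T"],color=im["color"]); return im
def load(fn): return np.load(fn)
def ray(im,uv):
    uv=np.asarray(uv,float).reshape(-1,1,2)
    p=cv2.undistortPoints(uv,im["mtx"],im["D"]).reshape(-1,2)
    d=np.c_[p[:,0],-p[:,1],-np.ones(len(p))]@im["T"][:3,:3].T
    return im["T"][:3,3],d
def onz(im,uv,z):
    o,d=ray(im,uv); return o+d*((z-o[2])/d[:,2])[:,None]
def proj(im,P):
    P=np.asarray(P,float).reshape(-1,3); T=np.linalg.inv(im["T"]); c=P@T[:3,:3].T+T[:3,3]
    c=c*[1,-1,-1]
    return cv2.projectPoints(c,np.zeros(3),np.zeros(3),im["mtx"],im["D"])[0].reshape(-1,2)
E
python3 - <<'E'
from h import *
for n in("scene","top"):
    im=grab(n,f"pics/{n}0.png"); print(n,im["T"].round(3).tolist(),im["mtx"].round(1).tolist(),im["D"])
o=ctrl.get_obs(); print(o)
E
```

```text
pics
scene [[0.617, 0.466, -0.633, -0.29], [-0.787, 0.364, -0.498, -0.732], [-0.002, 0.806, 0.592, 0.93], [0.0, 0.0, 0.0, 1.0]] [[467.7, 0.0, 319.8], [0.0, 467.7, 242.0], [0.0, 0.0, 1.0]] [-0.05135006  0.          0.          0.          0.        ]
top [[0.023, 0.994, -0.109, 0.467], [-1.0, 0.023, -0.002, 0.007], [0.001, 0.109, 0.994, 1.415], [0.0, 0.0, 0.0, 1.0]] [[520.9, 0.0, 320.1], [0.0, 520.9, 237.3], [0.0, 0.0, 1.0]] [-0.05196155  0.          0.          0.          0.        ]
{'t': 0.1, 'q': array([ 9.82984037e-01,  5.33137395e-02,  1.61416535e+00,  2.82457770e-05,
        1.47600150e+00, -1.19020832e-01]), 'dq': array([ 3.23931068e-04,  9.66584496e-04, -4.44596422e-03,  7.07652030e-04,
       -1.42190119e-03,  4.68556605e-05]), 'effort': array([ 6.44641887e-05, -3.94903708e+01, -3.71362925e+01, -1.29675736e-04,
        3.90005283e-03, -2.22683951e-05]), 'tool_pos': array([0.28206792, 0.55709471, 0.23016659]), 'tool_rot': array([-7.29497437e-01, -3.05502199e+00,  2.76640050e-03]), 'contact_force': array([ 0.28204183,  0.59313145, -0.12363786]), 'wrist_torque': array([ 0.0042705 , -0.01938743, -0.02377273]), 'opening': 0.08535023848400947}
```

View pics/scene0.png

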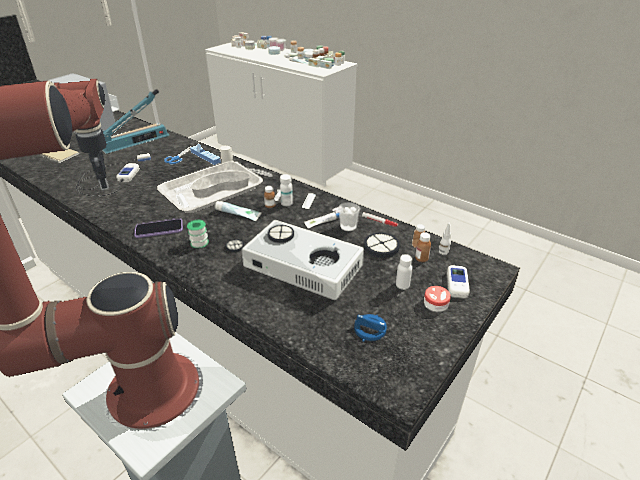

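View pics/top0.png

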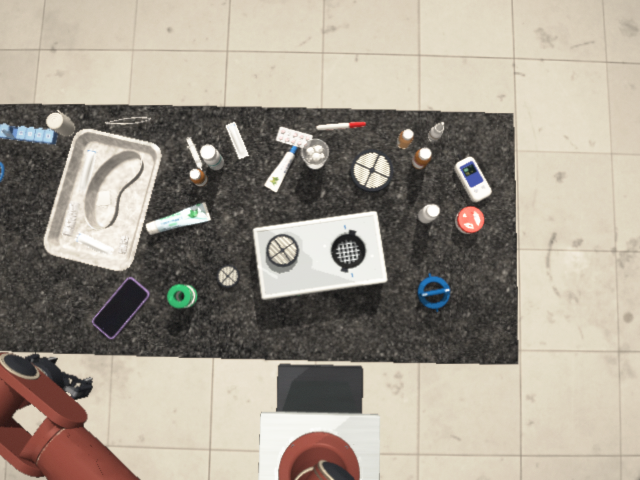

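The scene view shows the housing at the centre with the cartridge at (281,233), the mouth at (324,256) and the blue ring at (371,326). In the top view the cartridge is at (283,250), the mouth at (349,250) and the ring at (434,292). The housing corners are near (254,229), (377,213), (386,283) and (263,298). I'll measure these next.

```bash
cat > meas.py <<'E'
from h import *
im=load('pics/top0.npz'); c=im['color']
v=cv2.resize(c[190:330,240:470],None,fx=3.4,fy=3.4,interpolation=cv2.INTER_CUBIC); cv2.imwrite('pics/topz.png',v[:,:,::-1])
s=load('pics/scene0.npz'); v=cv2.resize(s['color'][205:345,230:460],None,fx=3.4,fy=3.4,interpolation=cv2.INTER_CUBIC); cv2.imwrite('pics/scenez.png',v[:,:,::-1])
hsv=cv2.cvtColor(c,cv2.COLOR_RGB2HSV)
# ring
for name,im2,roi in(('top',im,(405,270,465,320)),('scene',s,(340,300,400,350))):
    h=cv2.cvtColor(im2['color'],cv2.COLOR_RGB2HSV); m=cv2.inRange(h,(95,110,50),(125,255,255)); mm=np.zeros_like(m); x0,y0,x1,y1=roi; mm[y0:y1,x0:x1]=m[y0:y1,x0:x1]
    cs,_=cv2.findContours(mm,cv2.RETR_EXTERNAL,cv2.CHAIN_APPROX_NONE); k=max(cs,key=cv2.contourArea)
    P=onz(im2,k[:,0].astype(float),0.006)[:,:2]; 
    (cx,cy),r=cv2.minEnclosingCircle(P.astype(np.float32)); print(name,'ring circ',cx,cy,r,'ell',cv2.fitEllipse((P*1000).astype(np.float32)))
# housing top: white/grey area
m=((c.min(2)>120)).astype(np.uint8)*255; mm=np.zeros_like(m); mm[205:305,245:395]=m[205:305,245:395]
mm=cv2.morphologyEx(mm,cv2.MORPH_OPEN,np.ones((3,3)))
cs,_=cv2.findContours(mm,cv2.RETR_EXTERNAL,cv2.CHAIN_APPROX_NONE); k=max(cs,key=cv2.contourArea)
P=onz(im,k[:,0].astype(float),0.075)[:,:2]; print('housing',cv2.minAreaRect((P*1000).astype(np.float32)))
E
python3 meas.py
```

```text
top ring circ 0.4799994230270386 -0.2980278432369232 0.05210237577557564 ell ((479.7546081542969, -298.1733703613281), (83.34125518798828, 92.44327545166016), 101.73643493652344)
scene ring circ 0.47660645842552185 -0.2938953936100006 0.05270153284072876 ell ((479.91705322265625, -296.4626770019531), (85.92407989501953, 96.46073913574219), 117.1408920288086)
housing ((569.5430908203125, 10.74346923828125), (188.0238494873047, 327.63427734375), 9.325371742248535)
```

View pics/topz.png

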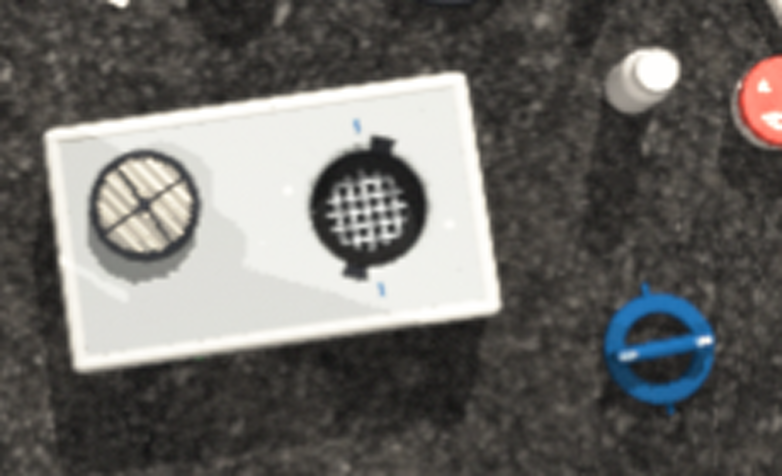

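View pics/scenez.png

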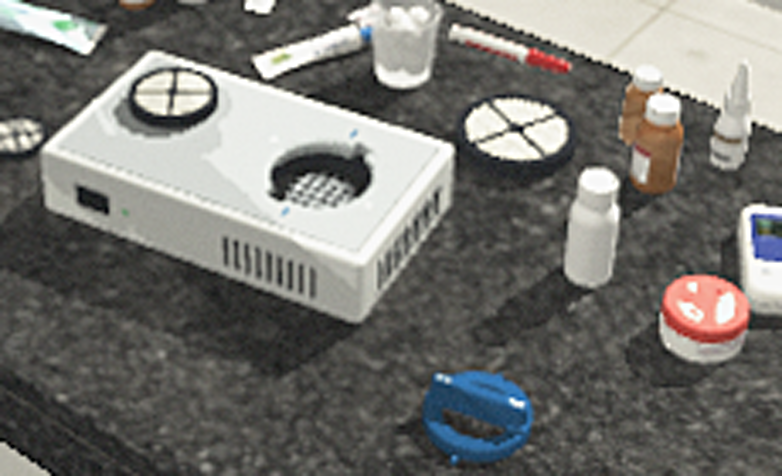

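The crops show the blue lines at zoom (357,126) and (381,289), white dots at (288,190) and (450,224), and notches at (382,145) and (355,270). The ring lugs are at (645,287) and (672,410), with the bar running from (620,355) to (712,340). The cartridge is clear of the mouth. I'll turn these into points.

```bash
cat > meas2.py <<'E'
from h import *
im=load('pics/top0.npz'); s=load('pics/scene0.npz')
z=lambda p:(np.array(p,float)+.5)/3.4-.5+[240,190]
zs=lambda p:(np.array(p,float)+.5)/3.4-.5+[230,205]
psi=np.radians(9.3); C=np.array([.5695,.0107]); Rz=np.array([[np.cos(psi),-np.sin(psi)],[np.sin(psi),np.cos(psi)]])
print('mouth from housing',C+Rz@[0,-.075])
for n,ps in(('lines',[(357,126),(381,289)]),('dots',[(288,190),(450,224)]),('notch',[(382,145),(355,270)])):
    P=onz(im,[z(p) for p in ps],.075)[:,:2]; d=P[0]-P[1]; print(n,'mid',P.mean(0),'len',np.linalg.norm(d),'ang',np.degrees(np.arctan2(d[1],d[0])))
P=onz(s,[zs(p) for p in[(353,133),(285,212)]],.075)[:,:2]; d=P[0]-P[1]; print('scene lines',P.mean(0),np.linalg.norm(d),np.degrees(np.arctan2(d[1],d[0])))
# cartridge via dark rim: mask dark around in top; use ellipse of rim outline on z=.089
def circ(im,roi,zz,thr):
    g=im['color'].max(2); x0,y0,x1,y1=roi; m=np.zeros_like(g); m[y0:y1,x0:x1]=(g[y0:y1,x0:x1]<thr)*255
    cs,_=cv2.findContours(m,cv2.RETR_EXTERNAL,cv2.CHAIN_APPROX_NONE); k=max(cs,key=cv2.contourArea)
    P=onz(im,k[:,0].astype(float),zz); e=cv2.fitEllipse((P[:,:2]*1000).astype(np.float32)); print(e, cv2.minEnclosingCircle((P[:,:2]*1000).astype(np.float32)))
circ(im,(262,230,303,272),.087,100); circ(s,(262,220,300,250),.087,100)
circ(im,(326,228,372,275),.075,100)
P=onz(im,[z(p) for p in[(645,287),(672,410)]],.0065)[:,:2];d=P[0]-P[1];print('lugs',P.mean(0),np.linalg.norm(d),np.degrees(np.arctan2(d[1],d[0])))
P=onz(im,[z(p) for p in[(620,355),(712,340)]],.034)[:,:2];d=P[0]-P[1];print('bar',P.mean(0),np.linalg.norm(d),np.degrees(np.arctan2(d[1],d[0])))
P=onz(s,[zs(p) for p in[(439,378),(520,403)]],.034)[:,:2];d=P[0]-P[1];print('bar scene',P.mean(0),np.linalg.norm(d),np.degrees(np.arctan2(d[1],d[0])))
for n,p,zz in(('bottle',(431,211),.1),('pot',(470,220),.037),('tape',(181,296),.073)): print(n,onz(im,[p],zz))
o=ctrl.get_obs(); print(R.from_rotvec(o['tool_rot']).as_matrix().round(3))
E
python3 meas2.py
```

```text
mouth from housing [ 0.58162029 -0.06331418]
lines mid [ 0.5810427  -0.06342896] len 0.12538101765589613 ang 9.324154842881685
dots mid [ 0.58113107 -0.06342649] len 0.12558624963616252 ang 79.3883540813446
notch mid [ 0.58091694 -0.06313148] len 0.09749868133474661 ang -11.172711197064313
scene lines [ 0.58138086 -0.061699  ] 0.12753674829352482 9.935118577405635
((576.4168701171875, 106.44063568115234), (78.76618194580078, 81.30758666992188), 100.50911712646484) ((576.5870971679688, 105.93214416503906), 41.55845642089844)
((575.1852416992188, 105.59918975830078), (78.03009033203125, 94.92363739013672), 128.22372436523438) ((568.5964965820312, 102.81344604492188), 49.1783447265625)
((581.1307983398438, -62.71515655517578), (82.64370727539062, 95.08477020263672), 79.91766357421875) ((581.3854370117188, -61.74562072753906), 53.51609420776367)
lugs [ 0.47960182 -0.29879708] 0.09914495947718936 12.612580558802826
bar [ 0.48010782 -0.29874396] 0.0731092217546229 100.30089941466004
bar scene [ 0.47965261 -0.29713176] 0.06654805624946097 104.04663167331803
bottle [[ 0.68523887 -0.27261762  0.1       ]]
pot [[ 0.67378284 -0.39121127  0.037     ]]
tape [[0.45418551 0.36381775 0.073     ]]
[[-0.892  0.452 -0.001]
 [ 0.452  0.892 -0.002]
 [ 0.    -0.002 -1.   ]]
```

```bash
cat > go.py <<'E'
from h import *
import sys
def go(x,y,z,yaw):
    o=ctrl.get_obs(); R0=R.from_rotvec(o['tool_rot']).as_matrix(); a=np.radians(yaw)
    Rt=np.array([[np.cos(a),np.sin(a),0],[np.sin(a),-np.cos(a),0],[0,0,-1]])
    sh=R0.T@(np.array([x,y,z])-o['tool_pos'])*100
    rv=np.degrees(R.from_matrix(R0.T@Rt).as_rotvec()); print('shift cm',sh.round(2),'turn',rv.round(1))
def st():
    o=ctrl.get_obs(); m=R.from_rotvec(o['tool_rot']).as_matrix(); print('t',round(o['t'],2),'pos',o['tool_pos'].round(4),'yaw',np.degrees(np.arctan2(m[1,0],m[0,0])).round(2),'z',m[:,2].round(3),'F',o['contact_force'].round(2),'tq',o['wrist_torque'].round(3),'open',round(o['opening'],4),'q',o['q'].round(2))
if __name__=='__main__':
    st()
    for a in sys.argv[1:]: go(*map(float,a.split(',')))
E
python3 go.py 0.574,0.185,0.2,91.8 0.574,0.178,0.077,91.8
```

```text
t 0.1 pos [0.2821 0.5571 0.2302] yaw 153.14 z [-0.001 -0.002 -1.   ] F [ 0.28  0.59 -0.12] tq [ 0.004 -0.019 -0.024] open 0.0854 q [ 0.98  0.05  1.61  0.    1.48 -0.12]
shift cm [-42.86 -20.     3.04] turn [-0.1  0.  61.3]
shift cm [-43.18 -20.6   15.34] turn [-0.1  0.  61.3]
```

Call:
play_rows --motion '[[[-0.18,-42.9,-20.2,5,0,0,61.3],[-0.18,-42.9,-20.2,5,0,0,61.3],[-0.18,-42.9,-20.2,5,0,0,61.3],[-0.18,-42.9,-20.2,5,0,0,61.3],[-0.18,-42.9,-20.2,5,0,0,61.3],[-0.18,-42.9,-20.2,5,0,0,61.3],[-0.18,-42.9,-20.2,5,0,0,61.3],[-0.18,-42.9,-20.2,5,0,0,61.3],[-0.18,-42.9,-20.2,5,0,0,61.3],[-0.18,-42.9,-20.2,5,0,0,61.3],[-0.18,-42.9,-20.2,5,0,0,61.3],[-0.18,-42.9,-20.2,5,0,0,61.3]]]' --newtons 40

```text
t: 1.6
tool_pos: [0.573, 0.184, 0.1807]
tool_rot: [2.183, 2.258, -0.002]
contact_force: [0.2, -1.3, 0.4]
opening: 0.0505
```

```bash
python3 go.py 0.574,0.180,0.077,91.8
```

```text
t 1.6 pos [0.573  0.184  0.1807] yaw 91.93 z [-0.001 -0.001 -1.   ] F [ 0.24 -1.35  0.44] tq [ 0.037 -0.021 -0.026] open 0.0505 q [ 0.19  0.03  1.72 -0.    1.39  0.15]
shift cm [-0.39  0.1  10.37] turn [-0.   0.1  0.1]
```

Call:
play_rows --motion '[[[-0.18,-0.4,0.1,5,0,0,0],[-0.18,-0.4,0.1,9,0,0,0],[-0.18,-0.4,0.1,10.3,0,0,0],[-0.18,-0.4,0.1,10.3,0,0,0]]]'

```text
t: 2.1
tool_pos: [0.5736, 0.1802, 0.0774]
tool_rot: [-2.183, -2.259, 0.004]
contact_force: [0.6, 0.4, 0.2]
opening: 0.0503
```

```bash
python3 - <<'E'
from h import *
im=grab('scene','pics/s1.png'); v=cv2.resize(im['color'][190:310,210:400],None,fx=4,fy=4,interpolation=cv2.INTER_CUBIC); cv2.imwrite('pics/s1z.png',v[:,:,::-1])
E
python3 go.py 0.5757,0.1,0.077,91.8 0.579,0.015,.077,91.8
```

```text
t 2.15 pos [0.5748 0.1803 0.079 ] yaw 91.96 z [ 0.001 -0.001 -1.   ] F [ 1.08 -0.3   0.22] tq [ 0.01   0.015 -0.03 ] open 0.0502 q [ 0.18  0.14  1.79 -0.    1.21  0.15]
shift cm [-8.03 -0.18  0.21] turn [0.1 0.1 0.2]
shift cm [-16.54  -0.14   0.22] turn [0.1 0.1 0.2]
```

View pics/s1z.png

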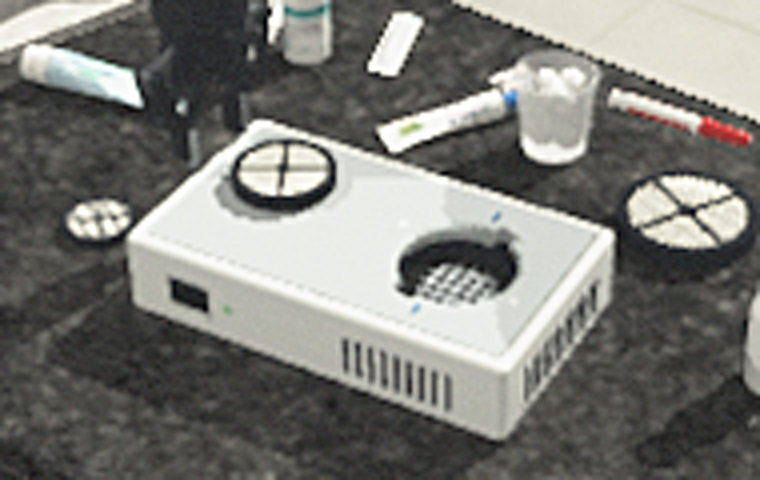

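The crop shows the near fingertip ending at zoom (192,160), just off the housing's +y end. Before pushing, I'll check the tip height.

Run:
```python
from h import *
im=load('pics/s1.npz')
for z in(.07,.075,.08,.085,.09):
  print(z,[((p-[210,190])*4).round().tolist() for p in proj(im,[(0.542,.18,z),(0.542,.169,z),(0.608,.169,z)])])
```

```text
0.07 [[185.0, 174.0], [195.0, 179.0], [252.0, 142.0]]
0.075 [[185.0, 169.0], [195.0, 174.0], [251.0, 137.0]]
0.08 [[184.0, 164.0], [194.0, 169.0], [251.0, 132.0]]
0.085 [[184.0, 159.0], [194.0, 164.0], [251.0, 127.0]]
0.09 [[183.0, 154.0], [193.0, 158.0], [250.0, 122.0]]
```

Call:
play_rows --motion '[[[-0.18,-1,0,0.4,0,0,0],[-0.18,-2,-0.03,0.5,0,0,0],[-0.18,-3,-0.06,0.5,0,0,0],[-0.18,-4,-0.1,0.5,0,0,0],[-0.18,-5,-0.12,0.5,0,0,0],[-0.18,-6,-0.15,0.5,0,0,0],[-0.18,-7,-0.15,0.5,0,0,0],[-0.18,-8,-0.15,0.5,0,0,0],[-0.18,-9,-0.15,0.5,0,0,0],[-0.18,-10,-0.15,0.5,0,0,0],[-0.18,-11,-0.15,0.5,0,0,0],[-0.18,-12,-0.15,0.5,0,0,0],[-0.18,-13,-0.15,0.5,0,0,0],[-0.18,-13.5,-0.15,0.5,0,0,0],[-0.18,-13.5,-0.15,0.5,0,0,0]]]'

```text
t: 4.03
tool_pos: [0.5777, 0.0446, 0.0738]
tool_rot: [2.182, 2.257, -0.002]
contact_force: [-0.0, -0.4, 0.1]
opening: 0.0503
```

```bash
python3 - <<'E'
from h import *
im=grab('scene','pics/s2.png'); v=cv2.resize(im['color'][190:310,210:400],None,fx=4,fy=4,interpolation=cv2.INTER_CUBIC); cv2.imwrite('pics/s2z.png',v[:,:,::-1])
E
python3 go.py 0.580,-0.018,.075,91.8
```

```text
t 4.08 pos [0.5775 0.0449 0.0736] yaw 91.95 z [ 0.    -0.002 -1.   ] F [ 0.17 -0.37 -0.59] tq [-0.023  0.002  0.011] open 0.0508 q [-0.05  0.09  1.85 -0.    1.2  -0.08]
shift cm [-6.29  0.03 -0.13] turn [-0.   0.1  0.2]
```

View pics/s2z.png

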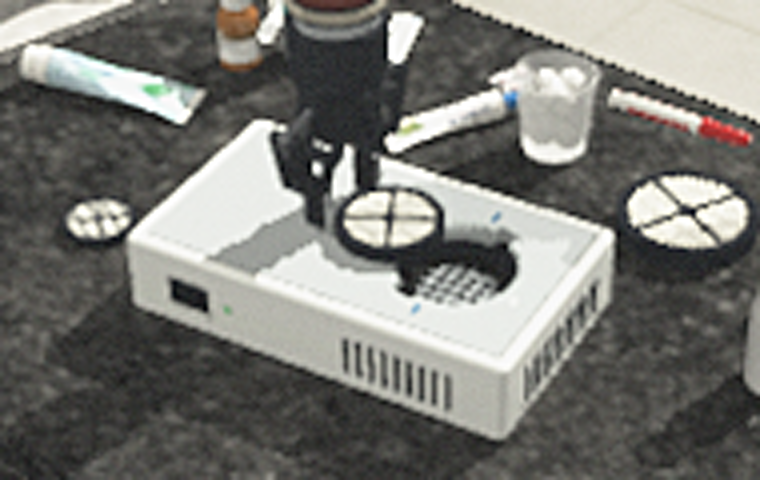

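The cartridge at zoom (390,220) is square in the finger cradle and overhangs the mouth. I'll keep pushing, more slowly.

Call:
play_rows --motion '[[[-0.18,-0.7,0.02,0,0,0,0],[-0.18,-1.3,0.02,0,0,0,0],[-0.18,-1.9,0.02,0,0,0,0],[-0.18,-2.5,0.02,0,0,0,0],[-0.18,-3.1,0.02,0,0,0,0],[-0.18,-3.7,0.02,0,0,0,0],[-0.18,-4.3,0.02,0,0,0,0],[-0.18,-4.9,0.02,0,0,0,0],[-0.18,-5.3,0.02,0,0,0,0],[-0.18,-5.7,0.02,0,0,0,0],[-0.18,-6.0,0.02,0,0,0,0],[-0.18,-6.2,0.02,0,0,0,0],[-0.18,-6.2,0.02,0,0,0,0]]]'

```text
t: 5.7
tool_pos: [0.5798, -0.0172, 0.0737]
tool_rot: [2.182, 2.258, -0.002]
contact_force: [0.4, -0.3, -0.4]
opening: 0.0501
```

```bash
python3 - <<'E'
from h import *
im=grab('scene','pics/s3.png'); v=cv2.resize(im['color'][190:310,210:400],None,fx=4,fy=4,interpolation=cv2.INTER_CUBIC); cv2.imwrite('pics/s3z.png',v[:,:,::-1])
E
python3 go.py 0.580,-0.022,.075,91.8
```

```text
t 5.75 pos [ 0.5798 -0.0171  0.0737] yaw 91.95 z [-0.    -0.002 -1.   ] F [ 0.37 -0.27 -0.49] tq [ 0.076 -0.007  0.037] open 0.0499 q [-0.16  0.1   1.84 -0.    1.2  -0.19]
shift cm [-0.49  0.   -0.13] turn [-0.   0.1  0.2]
```

View pics/s3z.png

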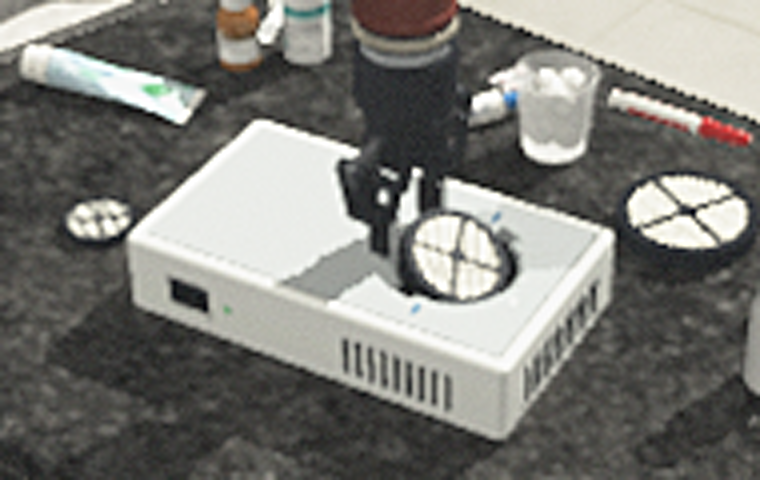

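It has tipped in, front edge down, with the rear rim still on the near edge at zoom (440,215). I'll push a few mm more.

Call:
play_rows --motion '[[[-0.18,-0.3,0,0,0,0,0],[-0.18,-0.6,0,0,0,0,0],[-0.18,-0.6,0,0,0,0,0]]]'

```text
t: 6.12
tool_pos: [0.58, -0.0234, 0.0737]
tool_rot: [2.183, 2.258, -0.002]
contact_force: [0.6, 0.3, -0.2]
opening: 0.0504
```

```bash
python3 - <<'E'
from h import *
im=grab('scene','pics/s4.png'); v=cv2.resize(im['color'][190:310,210:400],None,fx=4,fy=4,interpolation=cv2.INTER_CUBIC); cv2.imwrite('pics/s4z.png',v[:,:,::-1])
E
python3 go.py 0.580,-0.022,.075,91.8
```

```text
t 6.17 pos [ 0.58   -0.0232  0.0737] yaw 91.94 z [ 0.    -0.002 -1.   ] F [ 0.09  0.55 -0.47] tq [ 0.027  0.002 -0.01 ] open 0.0501 q [-0.17  0.1   1.84 -0.    1.2  -0.2 ]
shift cm [ 0.12  0.   -0.13] turn [-0.   0.1  0.1]
```

View pics/s4z.png

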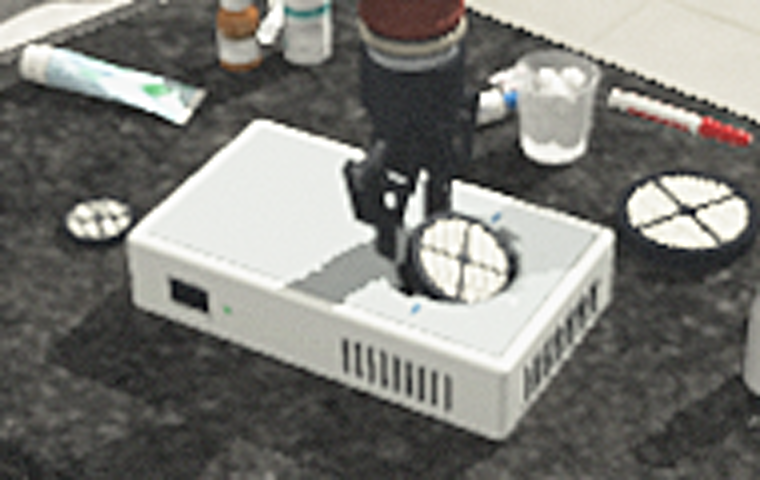

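It's still crooked, with the rear (+y) side high. I'll back off, shut the fingers and look before pressing.

Call:
play_rows --motion '[[[-0.18,1,0,0,0,0,0],[0.0,2,0,-4,0,0,0],[1,4,0,-6,0,0,0],[1,4,0,-6,0,0,0],[1,4,0,-6,0,0,0]]]'

```text
t: 6.8
tool_pos: [0.578, 0.0172, 0.1325]
tool_rot: [2.183, 2.259, -0.004]
contact_force: [-0.5, 0.4, -0.4]
opening: -0.0001
```

```bash
python3 - <<'E'
from h import *
im=grab('scene','pics/s5.png'); v=cv2.resize(im['color'][220:290,270:390],None,fx=6,fy=6,interpolation=cv2.INTER_CUBIC); 
im=grab('top','pics/t5.png'); w=cv2.resize(im['color'][215:290,310:390],None,fx=6,fy=6,interpolation=cv2.INTER_CUBIC)
cv2.imwrite('pics/s5z.png',v[:,:,::-1]);cv2.imwrite('pics/t5z.png',w[:,:,::-1])
E
python3 go.py 0.580,-0.027,.095,91.8
```

```text
t 6.9 pos [0.5776 0.0168 0.1318] yaw 91.93 z [-0.003 -0.002 -1.   ] F [ 0.57 -0.01  0.1 ] tq [ 0.015 -0.018  0.031] open 0.0004 q [-0.1   0.03  1.81 -0.    1.31 -0.13]
shift cm [-4.38  0.1   3.69] turn [-0.2  0.1  0.1]
```

View pics/s5z.png

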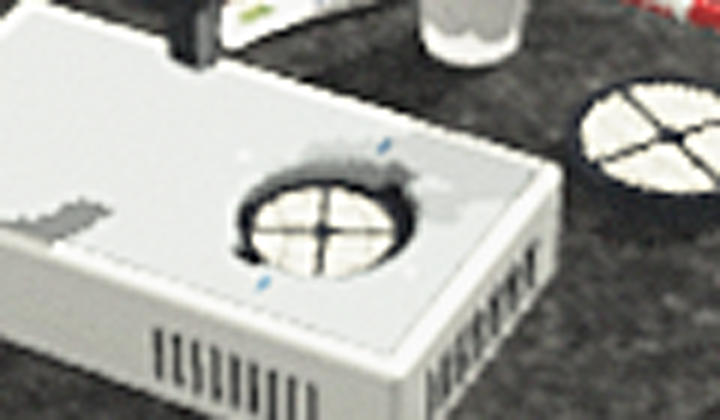

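View pics/t5z.png

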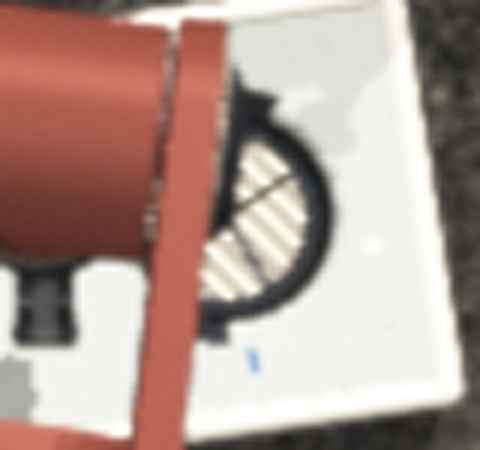

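The cartridge dropped in when the fingers were withdrawn. In the scene crop it looks flat, with the pleats centred at (322,232). I'll check its centre and roundness on the z=0.063 plane.

Run:
```python
from h import *
im=load('pics/s5.npz'); c=im['color']; h=cv2.cvtColor(c,cv2.COLOR_RGB2HSV)
g=c.min(2); m=np.zeros_like(g); m[248:270,309:342]=(g[248:270,309:342]>110)*255
cv2.imwrite('pics/m5.png',cv2.resize(m[220:290,270:390],None,fx=6,fy=6,interpolation=0))
# cross centre in zoom (322,231)
uv=np.array([322.5,231.5])/6-.5+[270,220]; print('cross',onz(im,[uv],.063))
# expected circles of radius 42 and 38 at z .063 overlay
a=np.linspace(0,2*np.pi,80)
v=cv2.resize(c[220:290,270:390],None,fx=6,fy=6,interpolation=cv2.INTER_CUBIC)[:,:,::-1].copy()
for r,z,col in((.042,.063,(0,0,255)),(.0505,.075,(0,200,0)),(.036,.063,(255,0,255))):
    p=proj(im,np.c_[.5813+r*np.cos(a),-.063+r*np.sin(a),np.full(80,z)]); p=((p+.5-[270,220])*6).astype(int); cv2.polylines(v,[p.reshape(-1,1,2)],True,col,1)
cv2.imwrite('pics/o5.png',v)
```

```text
cross [[ 0.58073968 -0.06018104  0.063     ]]
```

View pics/o5.png

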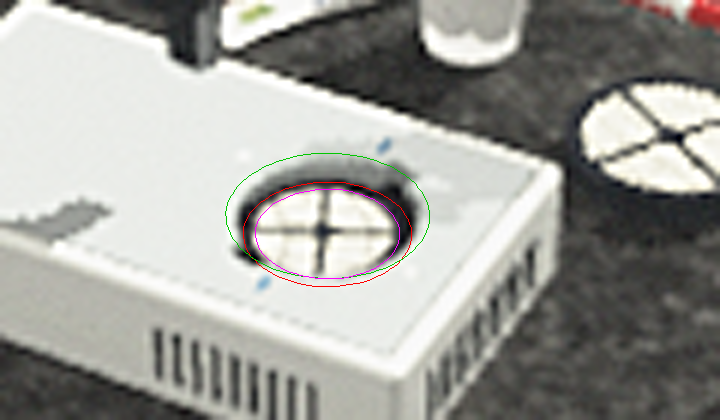

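The cartridge is flat and centred within the scene camera's offset. Next is the ring.

```bash
python3 go.py 0.480,-0.298,.15,102
```

```text
t 6.9 pos [0.5776 0.0168 0.1318] yaw 91.93 z [-0.003 -0.002 -1.   ] F [ 0.57 -0.01  0.1 ] tq [ 0.015 -0.018  0.031] open 0.0004 q [-0.1   0.03  1.81 -0.    1.31 -0.13]
shift cm [-31.14 -10.83  -1.73] turn [ -0.2   0.1 -10.1]
```

Call:
play_rows --motion '[[[-0.06,-31.1,-10.8,-1.8,0,0,-10.1],[-0.06,-31.1,-10.8,-1.8,0,0,-10.1],[-0.06,-31.1,-10.8,-1.8,0,0,-10.1],[-0.06,-31.1,-10.8,-1.8,0,0,-10.1],[-0.06,-31.1,-10.8,-1.8,0,0,-10.1],[-0.06,-31.1,-10.8,-1.8,0,0,-10.1],[-0.06,-31.1,-10.8,-1.8,0,0,-10.1],[-0.06,-31.1,-10.8,-1.8,0,0,-10.1]]]'

```text
t: 7.9
tool_pos: [0.4803, -0.2963, 0.1499]
tool_rot: [-1.973, -2.441, 0.004]
contact_force: [-0.7, 0.9, -0.4]
opening: 0.0454
```

```bash
python3 - <<'E'
from h import *
im=grab('scene','pics/s6.png'); v=cv2.resize(im['color'][250:350,310:430],None,fx=5,fy=5,interpolation=cv2.INTER_CUBIC); 
cv2.imwrite('pics/s6z.png',v[:,:,::-1])
E
python3 go.py 0.480,-0.298,.012,102
```

```text
t 7.95 pos [ 0.4805 -0.2961  0.15  ] yaw 102.13 z [-0.004 -0.001 -1.   ] F [-0.1  -0.26  0.45] tq [-0.003 -0.074  0.046] open 0.0456 q [-0.68 -0.03  1.83 -0.    1.34 -0.89]
shift cm [-0.18 -0.04 13.81] turn [-0.2 -0.   0.1]
```

View pics/s6z.png

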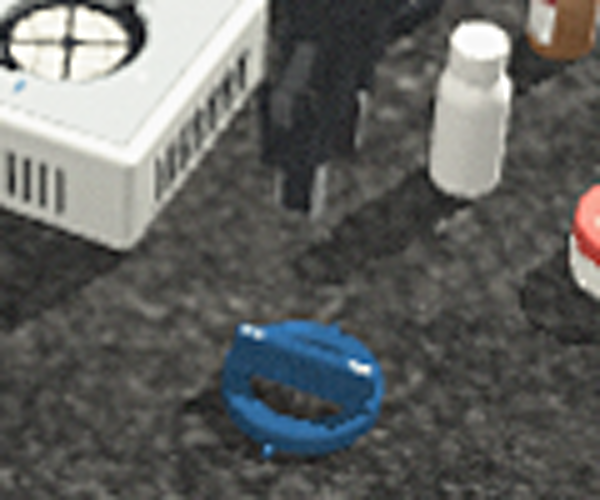

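The ring is undisturbed, with its bar at zoom (305,350), and the fingers are above it. I'll go down and grip.

Call:
play_rows --motion '[[[-0.06,-0.2,0,5,-0.2,0,0],[-0.06,-0.2,0,10,-0.2,0,0],[-0.06,-0.2,0,12.5,-0.2,0,0],[-0.06,-0.2,0,13.8,-0.2,0,0],[-0.06,-0.2,0,13.8,-0.2,0,0],[1,-0.2,0,13.8,-0.2,0,0],[1,-0.2,0,13.8,-0.2,0,0],[1,-0.2,0,13.8,-0.2,0,0],[1,-0.2,0,13.8,-0.2,0,0],[1,-0.2,0,13.8,-0.2,0,0]]]' --newtons 60

```text
t: 9.2
tool_pos: [0.4813, -0.2988, 0.0134]
tool_rot: [1.973, 2.442, 0.0]
contact_force: [0.1, 0.9, 6.8]
opening: 0.0108
```

```bash
python3 - <<'E'
from h import *
im=grab('scene','pics/s7.png'); v=cv2.resize(im['color'][250:350,310:430],None,fx=5,fy=5,interpolation=cv2.INTER_CUBIC); 
cv2.imwrite('pics/s7z.png',v[:,:,::-1])
im=grab('top','pics/t7.png'); v=cv2.resize(im['color'][250:350,380:500],None,fx=5,fy=5,interpolation=cv2.INTER_CUBIC); 
cv2.imwrite('pics/t7z.png',v[:,:,::-1])
E
python3 go.py 0.480,-0.298,.012,102
```

```text
t 9.3 pos [ 0.4813 -0.2988  0.0134] yaw 102.12 z [ 0.002 -0.001 -1.   ] F [0.12 1.37 6.02] tq [0.179 0.046 0.008] open 0.0105 q [-0.69  0.15  1.9   0.    1.09 -0.9 ]
shift cm [ 0.1  -0.12  0.14] turn [0.1 0.1 0.1]
```

View pics/s7z.png

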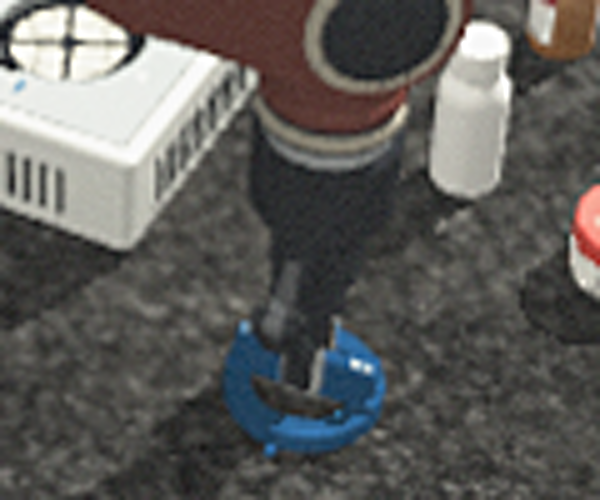

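View pics/t7z.png

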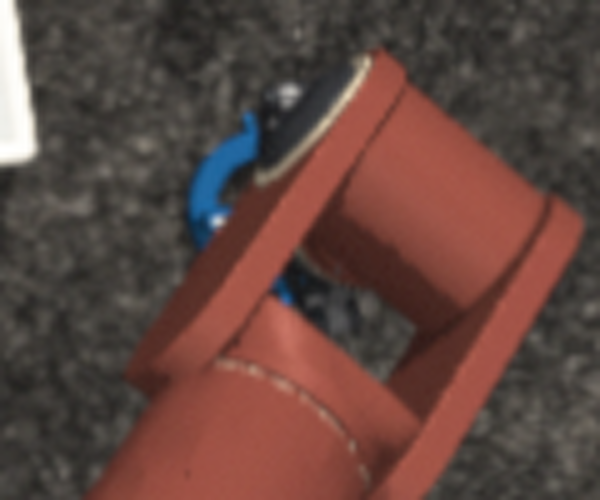

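The fingers hold the bar with the opening at 11 mm. I'll lift and carry the ring to above the mouth with the bar toward the dots.

```bash
python3 go.py 0.5811,-0.064,.15,79.3
```

```text
t 9.3 pos [ 0.4813 -0.2988  0.0134] yaw 102.12 z [ 0.002 -0.001 -1.   ] F [0.12 1.37 6.02] tq [0.179 0.046 0.008] open 0.0105 q [-0.69  0.15  1.9   0.    1.09 -0.9 ]
shift cm [ 20.84  14.7  -13.67] turn [ 0.1  0.1 22.8]
```

Call:
play_rows --motion '[[[1,0,0,-4,0,0,0],[1,0,0,-9,0,0,0],[1,0,0,-13.7,0,0,0],[1,5,3.5,-13.7,0,0,8],[1,10,7,-13.7,0,0,16],[1,15,10.6,-13.7,0,0,22.8],[1,19,13.4,-13.7,0,0,22.8],[1,20.8,14.7,-13.7,0,0,22.8],[1,20.8,14.7,-13.7,0,0,22.8],[1,20.8,14.7,-13.7,0,0,22.8],[1,20.8,14.7,-13.7,0,0,22.8]]]' --newtons 80

```text
t: 10.68
tool_pos: [0.5807, -0.0654, 0.1501]
tool_rot: [2.419, 2.002, 0.0]
contact_force: [-0.5, 0.2, -0.6]
opening: 0.01
```

```bash
python3 - <<'E'
from h import *
im=grab('scene','pics/s8.png'); v=cv2.resize(im['color'][190:290,270:400],None,fx=6,fy=6,interpolation=cv2.INTER_CUBIC); 
cv2.imwrite('pics/s8z.png',v[:,:,::-1])
im=grab('top','pics/t8.png'); v=cv2.resize(im['color'][200:300,310:410],None,fx=6,fy=6,interpolation=cv2.INTER_CUBIC); 
cv2.imwrite('pics/t8z.png',v[:,:,::-1])
E
python3 go.py 0.5811,-0.064,.11,79.3
```

```text
t 10.78 pos [ 0.5809 -0.0653  0.1503] yaw 79.24 z [ 0.002 -0.001 -1.   ] F [ 0.32 -0.95 -1.24] tq [-0.027 -0.008  0.023] open 0.0103 q [-0.24  0.02  1.79 -0.    1.33 -0.05]
shift cm [ 0.13 -0.01  4.03] turn [ 0.1  0.1 -0.1]
```

View pics/s8z.png

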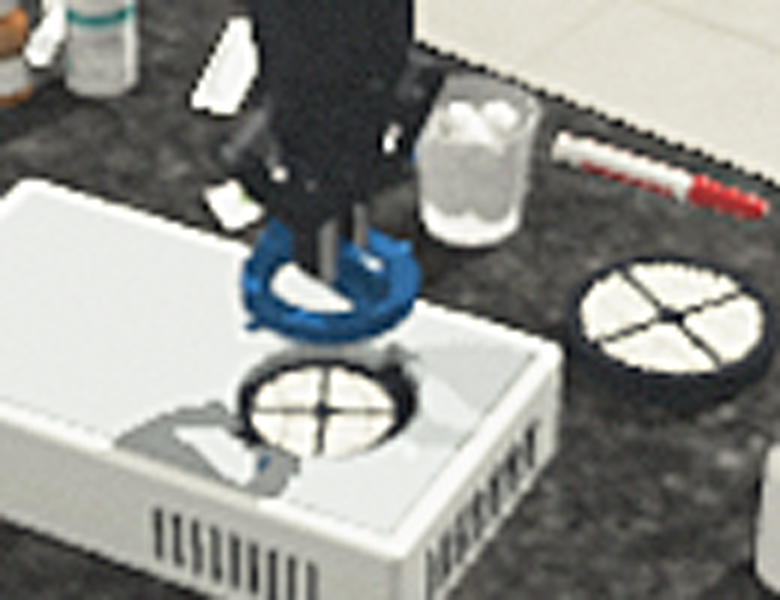

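View pics/t8z.png

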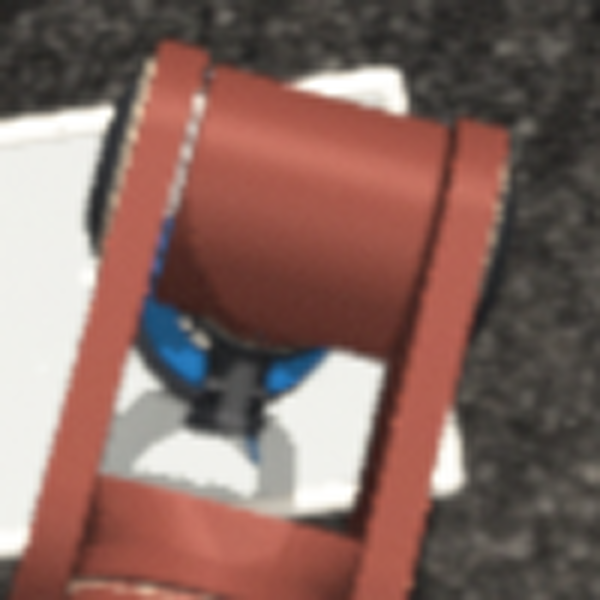

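The ring hangs level, with its lugs at scene zoom (251,325) and (404,246). I'll locate its centre relative to the mouth in the same camera, so calibration errors cancel.

Run:
```python
from h import *
im=load('pics/s8.npz'); f=lambda p:(np.array(p,float)+.5)/6-.5+[270,190]
P=onz(im,[f((251,325)),f((404,246))],.1434)[:,:2]; d=P[1]-P[0]; print('lug mid',P.mean(0),np.linalg.norm(d),np.degrees(np.arctan2(d[1],d[0])))
h=cv2.cvtColor(im['color'],cv2.COLOR_RGB2HSV); m=cv2.inRange(h,(95,110,50),(125,255,255)); mm=np.zeros_like(m); mm[225:250,305:345]=m[225:250,305:345]
cs,_=cv2.findContours(mm,cv2.RETR_EXTERNAL,cv2.CHAIN_APPROX_NONE); k=max(cs,key=cv2.contourArea)[:,0]; print(k[:,0].min(),k[:,0].max(),k[:,1].max())
# predicted ring outline for centre candidates
a=np.linspace(0,2*np.pi,200)
def pr(c): 
    p=np.vstack([proj(im,np.c_[c[0]+.043*np.cos(a),c[1]+.043*np.sin(a),np.full(200,z)]) for z in(.1366,.1486)]); return p[:,0].min(),p[:,0].max(),p[:,1].max()
print(pr((.5813,-.0643)),pr((.5813,-.0617)))
```

```text
lug mid [ 0.57952879 -0.0651055 ] 0.0984819372224172 -10.624915828990458
311 339 246
(np.float64(309.6516289122887), np.float64(339.5070643024411), np.float64(247.48901544019503)) (np.float64(308.9522479624864), np.float64(338.7783674836104), np.float64(247.1484200131306))
```

```bash
python3 go.py 0.5813,-0.063,.094,79.3
```

```text
t 10.78 pos [ 0.5809 -0.0653  0.1503] yaw 79.24 z [ 0.002 -0.001 -1.   ] F [ 0.32 -0.95 -1.24] tq [-0.027 -0.008  0.023] open 0.0103 q [-0.24  0.02  1.79 -0.    1.33 -0.05]
shift cm [ 0.23 -0.01  5.63] turn [ 0.1  0.1 -0.1]
```

Call:
play_rows --motion '[[[1,0.2,0,3,0.1,0.1,0],[1,0.23,0,4.8,0.1,0.1,0],[1,0.23,0,5.6,0.1,0.1,0],[1,0.23,0,5.6,0.1,0.1,0],[1,0.23,0,5.6,0.1,0.1,0]]]'

```text
t: 11.4
tool_pos: [0.5821, -0.0633, 0.0954]
tool_rot: [2.419, 2.003, 0.003]
contact_force: [-0.5, 0.1, -0.7]
opening: 0.01
```

```bash
python3 - <<'E'
from h import *
im=grab('scene','pics/s9.png'); v=cv2.resize(im['color'][200:300,270:400],None,fx=6,fy=6,interpolation=cv2.INTER_CUBIC); 
cv2.imwrite('pics/s9z.png',v[:,:,::-1])
E
python3 go.py 0.5813,-0.063,.0764,79.3
```

```text
t 11.45 pos [ 0.5822 -0.0633  0.0955] yaw 79.24 z [ 0.002  0.    -1.   ] F [ 0.29 -0.36 -0.81] tq [ 0.005  0.029 -0.032] open 0.0103 q [-0.24  0.08  1.82  0.    1.24 -0.05]
shift cm [ 0.01 -0.1   1.91] turn [ 0.1 -0.  -0.1]
```

View pics/s9z.png

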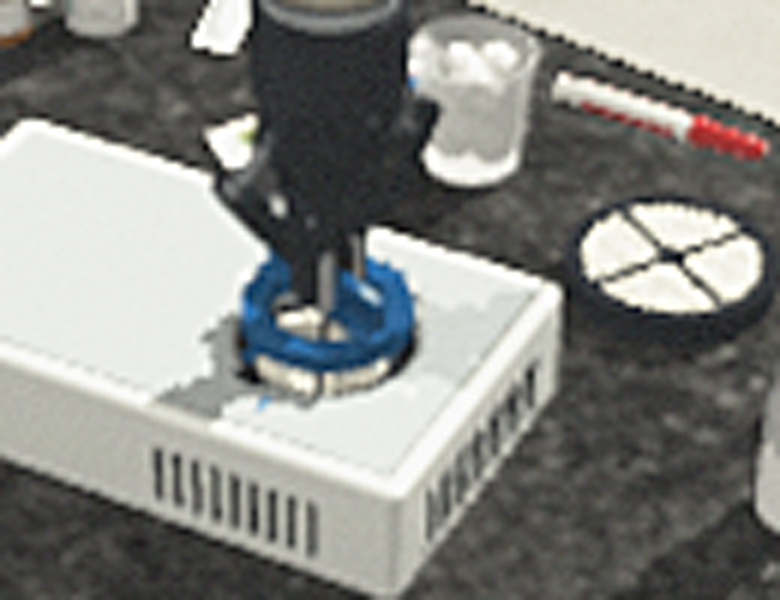

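The ring sits just above the mouth and looks centred, so I'll lower it gently.

Call:
play_rows --motion '[[[1,0,-0.05,0.4,0,0,0],[1,0,-0.05,0.8,0,0,0],[1,0,-0.05,1.2,0,0,0],[1,0,-0.05,1.5,0,0,0],[1,0,-0.05,1.5,0,0,0]]]'

```text
t: 12.08
tool_pos: [0.5814, -0.0631, 0.08]
tool_rot: [2.42, 2.003, 0.002]
contact_force: [-1.3, 0.4, -1.1]
opening: 0.0101
```

```bash
python3 go.py 0.5813,-0.063,.0764,79.3
```

```text
t 12.07 pos [ 0.5814 -0.0631  0.08  ] yaw 79.25 z [ 0.001  0.001 -1.   ] F [-1.31  0.35 -1.14] tq [0.016 0.032 0.016] open 0.0101 q [-0.24  0.1   1.83  0.    1.21 -0.05]
shift cm [ 0.01 -0.01  0.36] turn [ 0.1 -0.  -0.1]
```

Call:
play_rows --motion '[[[1,0,0,0.2,0,0,0],[1,0,0,0.35,0,0,0],[1,0,0,0.35,0,0,0],[1,0,0,0.35,0,0,0]]]'

```text
t: 12.58
tool_pos: [0.5815, -0.0631, 0.0766]
tool_rot: [2.419, 2.003, 0.002]
contact_force: [-0.4, 0.9, -1.0]
opening: 0.0102
```

```bash
python3 - <<'E'
from h import *
im=grab('scene','pics/s10.png'); v=cv2.resize(im['color'][200:300,270:400],None,fx=6,fy=6,interpolation=cv2.INTER_CUBIC); 
cv2.imwrite('pics/s10z.png',v[:,:,::-1])
E
python3 go.py 0.5813,-0.063,.0764,79.3
```

```text
t 12.62 pos [ 0.5814 -0.0631  0.0766] yaw 79.24 z [ 0.001  0.001 -1.   ] F [-0.25 -0.12  0.46] tq [-0.021  0.065 -0.079] open 0.0103 q [-0.24  0.1   1.83  0.    1.21 -0.05]
shift cm [ 0.01 -0.01  0.02] turn [ 0.1 -0.  -0.1]
```

View pics/s10z.png

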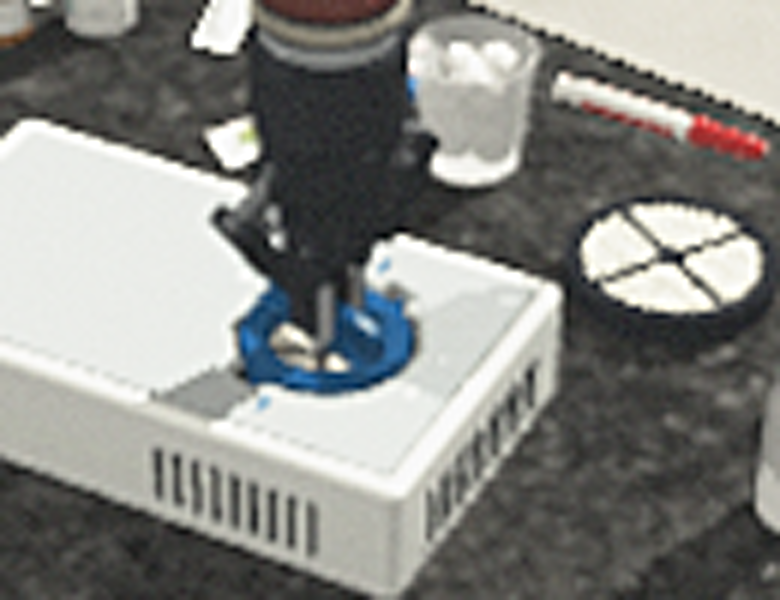

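The ring is in the mouth with its top near flush. I'll feel for the bottom.

Call:
play_rows --motion '[[[1,0,0,0.1,0,0,0],[1,0,0,0.15,0,0,0],[1,0,0,0.15,0,0,0]]]'

```text
t: 13.0
tool_pos: [0.5815, -0.0631, 0.0753]
tool_rot: [2.419, 2.003, 0.002]
contact_force: [-1.6, 0.2, 0.4]
opening: 0.0104
```

```bash
python3 go.py
```

```text
t 13.0 pos [ 0.5815 -0.0631  0.0753] yaw 79.25 z [ 0.001  0.001 -1.   ] F [-1.65  0.2   0.42] tq [-0.021  0.271 -0.025] open 0.0104 q [-0.24  0.1   1.83  0.    1.2  -0.05]
```

Call:
play_rows --motion '[[[1,0,0,0.08,0,0,0],[1,0,0,0.12,0,0,0],[1,0,0,0.12,0,0,0]]]'

```text
t: 13.38
tool_pos: [0.5816, -0.0631, 0.0749]
tool_rot: [2.419, 2.003, 0.002]
contact_force: [-2.8, 0.9, 5.7]
opening: 0.0103
```

```bash
python3 go.py
```

```text
t 13.38 pos [ 0.5816 -0.0631  0.0749] yaw 79.25 z [ 0.001  0.    -1.   ] F [-2.78  0.87  5.73] tq [ 0.042  0.667 -0.044] open 0.0103 q [-0.24  0.11  1.83  0.    1.2  -0.05]
```

Bottomed out, with about 6 N upward on the tool. I'll turn clockwise through the free part, easing off slightly.

Call:
play_rows --motion '[[[1,0,0,-0.02,0,0,4],[1,0,0,-0.02,0,0,8],[1,0,0,0,0,0,11],[1,0,0,0,0,0,11]]]' --newtons 100

```text
t: 13.88
tool_pos: [0.5809, -0.0636, 0.0749]
tool_rot: [-2.6, -1.763, 0.001]
contact_force: [-5.7, -2.3, 5.2]
opening: 0.0098
```

```bash
python3 go.py
```

```text
t 13.88 pos [ 0.5809 -0.0636  0.0749] yaw 68.29 z [-0.001 -0.    -1.   ] F [-5.65 -2.3   5.19] tq [-0.072  1.005  0.054] open 0.0098 q [-0.24  0.1   1.83 -0.    1.21  0.14]
```

It turned freely. The lateral force shows the tool about 1 mm off the mouth's axis, so I'll shift along the force and continue.

Call:
play_rows --motion '[[[1,-0.06,-0.06,0,0,0,5],[1,-0.06,-0.06,0.03,0,0,10],[1,-0.06,-0.06,0.06,0,0,15],[1,-0.06,-0.06,0.09,0,0,20],[1,-0.06,-0.06,0.1,0,0,25],[1,-0.06,-0.06,0.1,0,0,25]]]'

```text
t: 14.62
tool_pos: [0.5806, -0.0639, 0.0747]
tool_rot: [2.92, 1.159, 0.001]
contact_force: [-3.2, -0.2, 6.7]
opening: 0.0094
```

```bash
python3 go.py
```

```text
t 14.62 pos [ 0.5806 -0.0639  0.0747] yaw 43.3 z [ 0.001  0.    -1.   ] F [-3.18 -0.19  6.68] tq [ 0.185  0.618 -0.079] open 0.0094 q [-0.24  0.1   1.83  0.    1.2   0.58]
```

The resisting moment is small for a ring that should be drawing down, so I'll look before going on.

```bash
python3 - <<'E'
from h import *
im=grab('scene','pics/s11.png'); v=cv2.resize(im['color'][215:285,290,None].repeat(1,1) if 0 else im['color'][205:285,285:385],None,fx=7.5,fy=7.5,interpolation=cv2.INTER_CUBIC); 
cv2.imwrite('pics/s11z.png',v[:,:,::-1])
im=grab('top','pics/t11.png'); v=cv2.resize(im['color'][200:300,300:400],None,fx=6,fy=6,interpolation=cv2.INTER_CUBIC); 
cv2.imwrite('pics/t11z.png',v[:,:,::-1])
E
python3 go.py
```

```text
t 14.72 pos [ 0.5806 -0.0639  0.0747] yaw 43.32 z [ 0.001  0.    -1.   ] F [-2.98 -0.52  5.69] tq [ 0.263  0.567 -0.105] open 0.0099 q [-0.24  0.1   1.83  0.    1.2   0.58]
```

View pics/s11z.png

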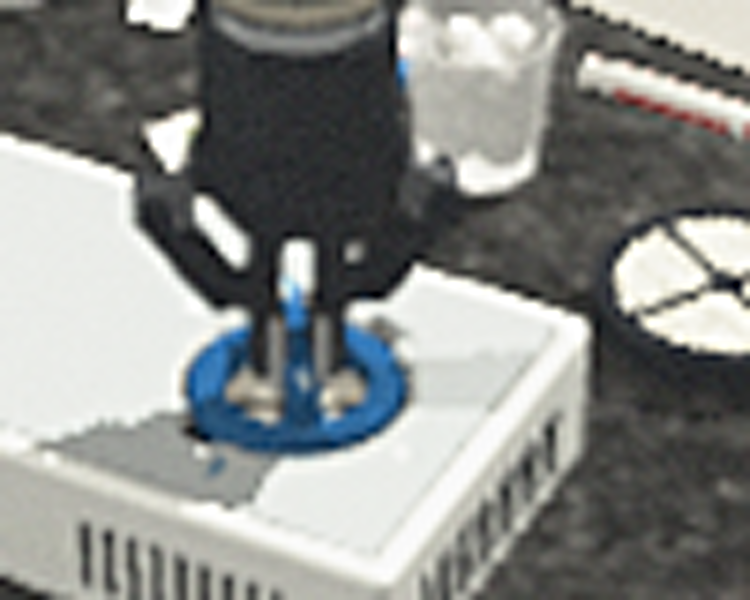

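View pics/t11z.png

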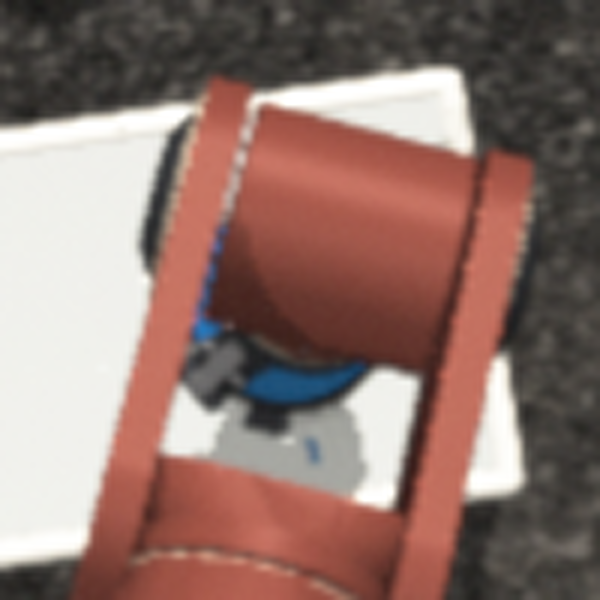

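Run:
```python
from h import *
a=np.linspace(0,2*np.pi,200)
for f in('s10','s11'):
    im=load(f'pics/{f}.npz'); h=cv2.cvtColor(im['color'],cv2.COLOR_RGB2HSV); m=cv2.inRange(h,(95,110,50),(125,255,255)); mm=np.zeros_like(m); mm[236:268,305:343]=m[236:268,305:343]
    mm=cv2.morphologyEx(mm,cv2.MORPH_OPEN,np.ones((2,2)))
    n,l,s,_=cv2.connectedComponentsWithStats(mm); k=1+np.argmax(s[1:,4]); print(f,s[k])
    for z in(.073,.075,.077,.079,.083):
        p=proj(im,np.c_[.5813+.043*np.cos(a),-.0623+.043*np.sin(a),np.full(200,z)]); print(z,p.min(0).round(1),p.max(0).round(1))
```

```text
s10 [311 248  29  18 263]
0.073 [309.5 247. ] [338.4 264.7]
0.075 [309.5 246.4] [338.4 264.2]
0.077 [309.5 245.9] [338.4 263.7]
0.079 [309.5 245.4] [338.4 263.1]
0.083 [309.5 244.3] [338.4 262. ]
s11 [311 250  29  16 232]
0.073 [309.5 247. ] [338.4 264.7]
0.075 [309.5 246.4] [338.4 264.2]
0.077 [309.5 245.9] [338.4 263.7]
0.079 [309.5 245.4] [338.4 263.1]
0.083 [309.5 244.3] [338.4 262. ]
```

The ring's lower outline at row 265 fits a height of 0.073–0.075 m, so the lugs are below the edge and it turned with the tool. I'll continue.

Call:
play_rows --motion '[[[1,0,-0.02,0.02,0,0,5],[1,0,-0.02,0.05,0,0,10],[1,0,-0.02,0.08,0,0,15],[1,0,-0.02,0.1,0,0,20],[1,0,-0.02,0.12,0,0,25],[1,0,-0.02,0.12,0,0,25]]]'

```text
t: 15.48
tool_pos: [0.5801, -0.0631, 0.0743]
tool_rot: [-3.1, -0.501, 0.001]
contact_force: [-6.7, 1.5, 8.0]
opening: 0.0097
```

```bash
python3 go.py
```

```text
t 15.47 pos [ 0.5801 -0.0631  0.0743] yaw 18.38 z [-0.001  0.001 -1.   ] F [-6.65  1.5   7.96] tq [0.483 1.129 0.041] open 0.0097 q [-0.24  0.1   1.83  0.    1.2   1.01]
```

Call:
play_rows --motion '[[[1,-0.08,-0.05,0,0,0,4],[1,-0.08,-0.05,0,0,0,8],[1,-0.08,-0.05,0,0,0,11],[1,-0.08,-0.05,0,0,0,13],[1,-0.08,-0.05,0,0,0,13]]]'

```text
t: 16.1
tool_pos: [0.5779, -0.0623, 0.0744]
tool_rot: [-3.136, -0.154, 0.007]
contact_force: [-8.2, 1.7, 7.5]
opening: 0.0092
```

```bash
python3 go.py
```

```text
t 16.1 pos [ 0.5779 -0.0623  0.0744] yaw 5.61 z [-0.005  0.002 -1.   ] F [-8.19  1.73  7.47] tq [0.449 1.241 1.118] open 0.0092 q [-0.24  0.1   1.84  0.    1.21  1.24]
```

The moment about z jumped to 1.1 N m at yaw 5.6°, which is the stop. I'll unload slightly, open, lift straight up and look.

Call:
play_rows --motion '[[[1,0.05,0,0,0,0,-3],[0.3,0.05,0,0,0,0,-3],[0.3,0.05,0,0,0,0,-3],[0.3,0.05,0,-0.1,0,0,-3],[0.3,0.05,0,-2,0,0,-3],[0.3,0.05,0,-6,0,0,-3],[0.3,6,0,-12,0,0,-3],[0.3,-4,10,-14,0,0,-3],[0.3,-10,22,-14,0,0,-3],[0.3,-12,25,-14,0,0,-3],[0.3,-12,25,-14,0,0,-3]]]'

```text
t: 17.48
tool_pos: [0.5062, -0.2776, 0.2126]
tool_rot: [-3.132, -0.236, 0.003]
contact_force: [1.2, -0.1, -0.8]
opening: 0.03
```

```bash
python3 - <<'E'
from h import *
im=grab('scene','pics/s12.png'); v=cv2.resize(im['color'][205:285,285:385],None,fx=7.5,fy=7.5,interpolation=cv2.INTER_CUBIC); 
cv2.imwrite('pics/s12z.png',v[:,:,::-1])
im=grab('top','pics/t12.png'); v=cv2.resize(im['color'][205:295,300:400],None,fx=6,fy=6,interpolation=cv2.INTER_CUBIC); 
cv2.imwrite('pics/t12z.png',v[:,:,::-1])
E
python3 go.py
```

```text
t 17.57 pos [ 0.5051 -0.2809  0.213 ] yaw 8.22 z [-0.003 -0.002 -1.   ] F [ 0.18  0.52 -0.24] tq [-0.014 -0.022  0.012] open 0.0298 q [-0.63 -0.05  1.74 -0.    1.45  0.79]
```

View pics/s12z.png

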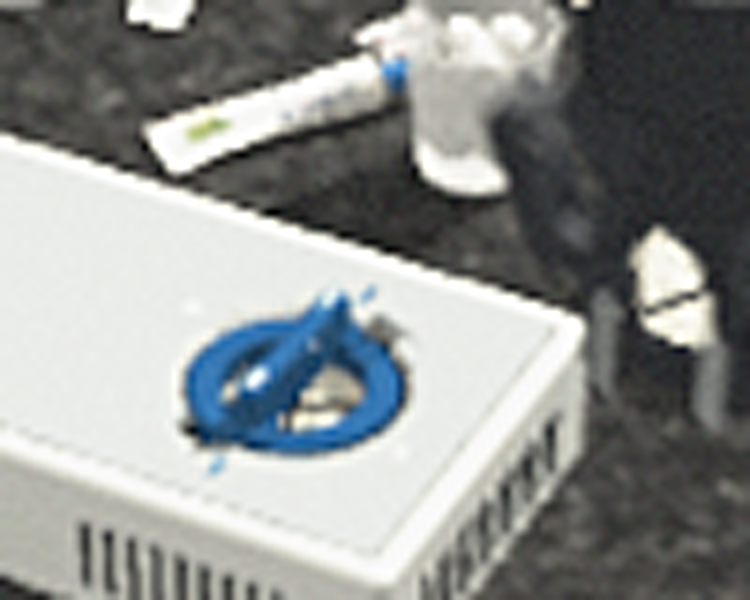

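View pics/t12z.png

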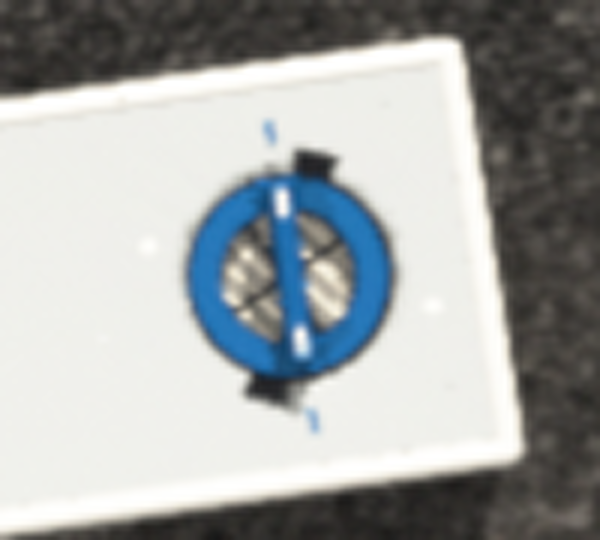

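The top crop shows the bar from (281,203) to (302,343), in line with the blue lines at (269,132) and (314,422). No lugs are visible and both notches are empty. Next I'll compare the angles and check the bystanders.

Run:
```python
from h import *
im=load('pics/t12.npz'); a=load('pics/top0.npz'); f=lambda p:(np.array(p,float)+.5)/6-.5+[300,205]
for n,ps,z in(('bar',[(281,203),(302,343)],.095),('lines',[(269,132),(314,422)],.075)):
    P=onz(im,[f(p) for p in ps],z)[:,:2]; d=P[0]-P[1]; print(n,P.mean(0),np.degrees(np.arctan2(d[1],d[0])),np.linalg.norm(d))
# ring centroid
h=cv2.cvtColor(im['color'],cv2.COLOR_RGB2HSV); m=cv2.inRange(h,(95,110,50),(125,255,255)); k=np.zeros_like(m); k[231:269,330:367]=m[231:269,330:367]
cs,_=cv2.findContours(k,cv2.RETR_EXTERNAL,cv2.CHAIN_APPROX_NONE); c=max(cs,key=cv2.contourArea)
print(cv2.fitEllipse((onz(im,c[:,0].astype(float),.074)[:,:2]*1000).astype(np.float32)))
d=np.abs(a['color'].astype(int)-im['color']).max(2)
for n,(x0,y0,x1,y1) in dict(bottle=(418,203,442,226),pot=(455,205,486,235),tape=(165,282,198,310)).items(): print(n,(d[y0:y1,x0:x1]>40).mean())
o=ctrl.get_obs()
s=load('pics/s12.npz'); s0=load('pics/scene0.npz'); d=np.abs(s0['color'].astype(int)-s['color']).max(2)
for n,(x0,y0,x1,y1) in dict(bottle=(396,252,413,292),pot=(423,286,452,312),tape=(186,218,210,250)).items(): print('scene',n,(d[y0:y1,x0:x1]>40).mean())
```

```text
bar [ 0.58062977 -0.06235264] 9.477524937202721 0.06014404883228315
lines [ 0.58085637 -0.06340381] 9.76830829483753 0.12654547324161297
((581.4226684570312, -62.686336517333984), (83.28286743164062, 85.55621337890625), 76.29418182373047)
bottle 0.0
pot 0.0
tape 0.0
scene bottle 0.0
scene pot 0.0
scene tape 0.0013020833333333333
```

View pics/t12.png

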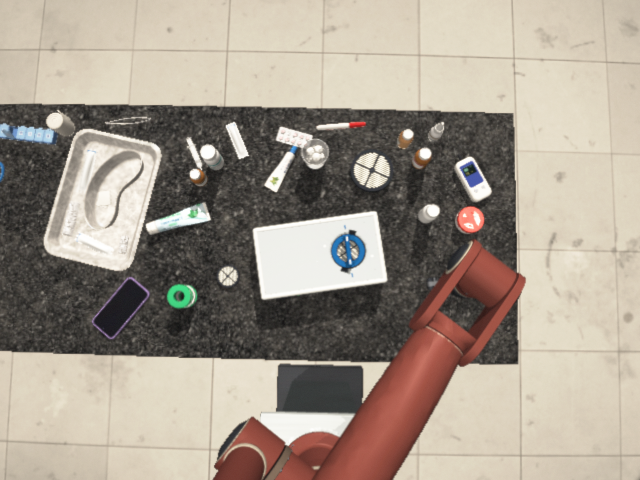

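The bar angle (9.5°) matches the lines (9.8°), the ring is centred on the mouth, the bystanders are unchanged and the arm is clear. I'll hand it in.

```bash
python3 -c "
from station import ctrl
print(ctrl.finish_job())"
```

```text
the job is handed in; nothing more can be done
None
```

The filter is fitted and the job is handed in; the robot clock read 17.6 s at the last check. No verdict is reported.

**What I did:**
- **Cartridge:** I slid it across the top with a two-finger cradle behind the rim. It tipped into the mouth front edge first, stayed crooked at first, then dropped flat as the fingers withdrew, so no press was needed.
- **Ring:** I set it in with the bar at the white dots and turned it clockwise to the stop. I then let go and moved the arm clear.

**Last checks:**
- **Screwed home:** The bar lies at 9.5° and the blue lines at 9.8°. The ring centre is within about 1 mm of the mouth centre, and both notches are empty with no lugs visible. The moment jumped to about 1.1 N m at the stop.
- **Bystanders:** The pill bottle, red-lidded pot and tape are unchanged in both views.

**What disagreed:**
- **Screwing torque:** I did not see the expected 0.3 N m or a clear 2 mm draw-down during the turn. I was already pressing with about 5–8 N, which probably compressed the gasket beforehand.
- **Stop angle:** The tool stopped at 5.6°, so the bar gave a few degrees in the grip at the stop.
- **Camera offset:** The scene camera read about 1.5 mm off the top camera in y. That is within the stated calibration.

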